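Light the mould plug, stow the sanding kit, park the lamp

TASK

Swing the lamp by its arm so that it points straight at the round boss on the mould plug and let it stand there, so the board is lit; then stow every cork sanding block and wax tin that is on the board in the open tub, in one layer with nothing above the rim, and shut the lid flat. Last, swing the lamp arm back to its parked place exactly over the rib on its base and let go. Do not touch the plug, and leave the tape and everything else where it is.

Things in the scene. Friction and masses are not known exactly. Their poses are not given: they have to be found in the camera images.
- board: Fixed plywood board 320 x 320 x 12 mm lying on the table; origin at the centre of its underside, x away from the robot. The green plug stands on its far part, the things to stow lie on its near part.
- plug: The grey-green mould plug fixed on the board: 70 mm (x) x 230 mm (y), rounded top 62 mm above its underside (74 mm above the table), not to be touched by the robot; origin at the centre of its underside.
- boss (a point): Top centre of the round boss (40 mm diameter, standing 12 mm proud) on top of the plug, 86 mm above the table: what the lamp must point at.
- lamp_pivot (a point): Point on the lamp arm's vertical pivot axis, 132 mm above the table. Its x axis points along the arm towards the lamp head (the direction the lamp shines), z up.
- lamp_handle (a point): Top of the upright black handle pin on the lamp arm: 14 mm diameter, free length 48 mm above the arm's top face, 100 mm from the pivot axis; its top is 187 mm above the table. The lamp head (50 mm diameter, top 150 mm above the table) begins 25 mm beyond the pin's axis.
- lamp_head (a point): Centre of the lamp's front glass, 170 mm from the pivot axis, 125 mm above the table.
- lamp_arm (a joint): Swing of the lamp arm about its vertical pivot, rad, range -0.4 to 2.5. 0 = parked, the arm lying exactly over the raised rib on the lamp's base; grows clockwise seen from above. Friction (0.25 N m, about 2.5 N at the handle) holds it wherever it is let go.
- lamp: The lamp's fixed round base, 90 mm diameter, 20 mm high, with a thin post; a low rib on the table, 45 to 90 mm out along the base's x axis, marks the parked direction. Origin at the centre of its underside, under the pivot.
- tub: Fixed clear plastic tub, open on top: outside 180 (x) x 230 (y) x 55 mm high, walls and floor 4 mm; origin at the centre of its underside. Its hinge runs along the far (+x) rim. One layer of blocks and tins fits below the rim, two do not.
- tub_lid (a joint): Hinge of the tub's white lid, rad: 0 = closed flat on the rim, 1.8 = fully open, leaning back past upright (its start). Free hinge: it stays back by its weight and falls shut by itself once it is pushed forward past upright (below about 1.5 rad).
- lid_hinge (a point): Middle of the lid's hinge line, on the far rim, 55.5 mm above the table. Lid plate is 180 mm from hinge to front edge, 230 mm wide, 6 mm thick.
- lid_tab (a point): End of the 60 mm wide, 6 mm thick tab that sticks out of the middle of the lid's front edge, 208 mm from the hinge; with the lid open it is the topmost point, about 258 mm above the table.
- block0: Cork sanding block, plain brown rectangular block 34 x 70 x 30 mm (x, y, z), 40-90 g; origin at the centre of its underside, y along its length. Lies flat on the board at the start. May be absent.
- block1: Cork sanding block, plain brown rectangular block 34 x 70 x 30 mm (x, y, z), 40-90 g; origin at the centre of its underside, y along its length. Lies flat on the board at the start. May be absent.
- block2: Cork sanding block, plain brown rectangular block 34 x 70 x 30 mm (x, y, z), 40-90 g; origin at the centre of its underside, y along its length. Lies flat on the board at the start. May be absent.
- tin0: Small round metal wax tin, 42 mm diameter, 34 mm high, 50-100 g; origin at the centre of its underside, z up its axis. Stands on the board at the start. May be absent.
- tin1: Small round metal wax tin, 42 mm diameter, 34 mm high, 50-100 g; origin at the centre of its underside, z up its axis. Stands on the board at the start. May be absent.
- tape: Roll of paper tape, 80 mm diameter, 22 mm high, lying on the board; stays where it is. Origin at its underside.
- brush: Brush lying behind the plug; stays where it is. Origin at its underside.
- screwdriver: Screwdriver lying behind the plug; stays where it is. Origin at its underside.
- bowl: Teal bowl, 120 mm wide, 50 mm high; stays where it is. Origin at its underside.
- cup: White cup, 85 mm high; stays where it is. Origin at its underside.
- bottle: Can, 60 mm wide, 140 mm high; stays where it is. Origin at its underside.
- drill: Cordless drill lying on its side, 60 mm high; stays where it is. Origin at its underside.
There are look-alikes about, which are no part of the job. What is shaped like the block1 but grey, pink or purple is not meant.

How it is judged (in metres and radians):
On the way, in this order (a step that is already met when the one before it is completed fails the run):
1. the lamp arm, let go and still, points at the boss (its centre line passes within 20 mm of the boss's centre) (y of boss in the frame of lamp_pivot between -0.02 and 0.02 m and x of boss in the frame of lamp_pivot above 0.1 m and velocity of joint lamp_arm between -0.05 and 0.05 rad/s and distance between the grasp point and lamp_handle above 0.06 m), for 0.4 s.
2. all blocks and tins present are in the tub (x of block0 in the frame of tub between -0.085 and 0.085 m and y of block0 in the frame of tub between -0.11 and 0.11 m and z of block0 in the frame of tub between -0.002 and 0.055 m and x of block1 in the frame of tub between -0.085 and 0.085 m and y of block1 in the frame of tub between -0.11 and 0.11 m and z of block1 in the frame of tub between -0.002 and 0.055 m and x of block2 in the frame of tub between -0.085 and 0.085 m and y of block2 in the frame of tub between -0.11 and 0.11 m and z of block2 in the frame of tub between -0.002 and 0.055 m and x of tin0 in the frame of tub between -0.085 and 0.085 m and y of tin0 in the frame of tub between -0.11 and 0.11 m and z of tin0 in the frame of tub between -0.002 and 0.055 m and x of tin1 in the frame of tub between -0.085 and 0.085 m and y of tin1 in the frame of tub between -0.11 and 0.11 m and z of tin1 in the frame of tub between -0.002 and 0.055 m), for 0.2 s.
3. the lid is closed over them (all of step 2 and value of joint tub_lid below 0.06 rad), for 0.3 s.
4. the lamp arm, let go and still, is back over its rib (all of step 3 and value of joint lamp_arm between -0.06 and 0.06 rad and velocity of joint lamp_arm between -0.05 and 0.05 rad/s and distance between the grasp point and lamp_handle above 0.06 m), for 0.3 s.
At the end, for the whole second after the job is handed in: Every block and tin present lies at rest inside the tub, the lid is closed (within 0.06 rad of flat), and the lamp arm is let go within 0.06 rad of its parked place (all of step 4 and linear speed of each of block0, block1, block2, tin0, tin1 below 0.03 m/s); the robot touches nothing.
It fails at once if the robot touches the plug with more than 3 N (contact force between any of the fingers, the arm and plug above 3 N).
It fails at once if one of the other things on the table is moved more than 50 mm (distance of any of tape, brush, screwdriver, bowl, cup, bottle, drill from where it was at the start of the episode above 0.05 m).
Of block0, block1, block2, tin0, tin1 only 3 to 5 are there at a start; the rules pass over those that are not, and their reading is None.
At some moment in a run one of block0, block1, block2, tin0, tin1 may be knocked a few centimetres aside while the robot is not near it.
Once in a run the grip may slacken for a moment while it holds something.
It also fails if it takes over 210 s, if anything falls off the work surface, if the arm or the gripper's body presses on something with over 40 N, if the wrist force passes 120 N, or if a joint passes its speed limit or range.

ROBOT

A 6-joint arm with a two-finger parallel gripper is mounted at the origin on the work surface. World frame = base frame: x ahead of the robot, y to its left, z up, the work surface at z = 0. Lengths are in mm, angles in rad, forces in N, time in s.
With the tool pointing down it reaches from about 250 to 775 mm from the base axis. Payload 4 kg.
Tool frame: the origin (TCP) lies between the finger pads; the fingertips stand 14 mm ahead of it and the grasp point (between the pads) lies 5 mm behind it; z points along the fingers, y is the line along which they close (so a half turn about z gives the same grasp; the last joint's range is limited). The gripper opens to 85 mm and grips with 20 to 120 N. Pads are 22 mm wide; open, the fingers measure 114 mm over their backs; the gripper's body (76 mm by 85 mm) begins 54 mm behind the grasp point. The pads swing forward as they close: fully open they stand 13 mm farther back than shut.
Start: joints at [1.199, 0.087, 1.371, -0, 1.684, -0.103], TCP at [146.074, 530.263, 245.341] pointing down, gripper open.
Joint ranges: [-3.1, 3.1], [-0.76, 2.03], [0.27, 2.55], [-1.08, 4.22], [0.17, 2.65], [-2.57, 2.57]. Speed limits (rad/s): [2.79, 2.79, 3.14, 3.14, 3.14, 3.14].

INTERFACE

Orientations are given as a unit quaternion [x, y, z, w].
In Python, from bench import ctrl gives the robot as it stands.
- The arm moves only by the tool jog_arm, never from a script. Its argument "steps" is text: rows parted by semicolons, each of 7 numbers parted by spaces: the turn, a rotation vector about the tool's x, y, z in units of 8 degrees (1.0 is 8 degrees), then the shift along the tool's x, y, z in units of 30 mm (1.0 is 30 mm), then the finger opening in mm, from 0 to 85.4. A call has exactly 8 rows; each row is the pose to reach, as a shift and turn from the pose commanded when the call began, along the tool's axes at that moment; what a row does not reach only later rows make up. A row lasts 1/10 s, in which the tool goes at most 50 mm and 8.59 degrees, less where a joint would pass 70% of its speed; a pose out of reach is approached as far as the arm can. A call with a gripper value outside its range is refused whole. The fingers move at their own pace and stop on an object; the grip force is fixed at half the most. Time passes only in rows, so rows that repeat a pose let the fingers close, or fill a call up. It gives the time, the measured TCP pose, the force, the opening and the grip force at its end, in the units of the state.
- ctrl.state(): the state, without advancing time (a new reading comes with each control period).
- ctrl.camera(name): name is "scene" or "side" or "wrist"; returns (picture, depth): 420x560x3 uint8, red, green, blue; 420x560 float32, mm along the optical axis (not along the pixel's ray), 0 where there is no reading.
- ctrl.camera_model(name): a dict with "intrinsics" (3x3 intrinsics, pixels), "pose" (4x4, takes a point from camera to world coordinates). Camera axes: x right, y down, z forward; pixel columns grow to the right and rows downward; lengths in mm; the calibration is good to about 2 mm. A picture is of the moment at which its call begins: read the wrist's pose just before it. camera_model takes no time and is no camera call; for the wrist camera it gives the pose at the moment of the call.
- ctrl.hand_in(): hands the job in; it is judged then, once.
The state is a dict: "time": time; "joints": joint angles; "joint_velocities": joint speeds; "tau": joint torques, N m; "eef_pos": TCP position; "ee_rot": TCP orientation; "wrist_force": force on the tool from outside, world axes, zero at the start; "wrist_torque": the same for the moment, N m; "finger_gap": finger opening in mm; "gripper_force": force on a finger pad.
Only numpy, scipy, OpenCV 4.12 (cv2) and the standard library are available. Lean on these libraries where they do the work, as an engineer would, in place of code of your own. Each camera call takes 0.05 s, during which the arm holds its last target. There are 200 camera calls.

## Working session

There is one attempt and no reset: what is moved stays moved. The work goes in short steps, Python scripts to look and compute and a tool call to move; the robot and the scene stay as the last step left them, time stands still between calls to the robot, and variables do not carry over. Pictures are saved under pics/ and viewed, at most 14 in all, crops included, and the job is handed in when it is done.

Besides the shell and the picture viewer there is one more tool, called as name(argument=value, ...) on one line, values as JSON. jog_arm: Moves the arm, as the interface text tells. Its arguments: {"type":"object","properties":{"steps":{"type":"string"}},"required":["steps"]}

```bash
mkdir -p pics
cat > h.py <<'E'
import numpy as np, cv2
from bench import ctrl
from scipy.spatial.transform import Rotation as R
def shot(name,fn=None):
    m=ctrl.camera_model(name); rgb,d=ctrl.camera(name)
    if fn: cv2.imwrite('pics/'+fn,rgb[:,:,::-1])
    K=np.array(m['intrinsics']);T=np.array(m['pose'])
    v,u=np.mgrid[0:420,0:560]
    P=np.stack([(u-K[0,2])/K[0,0]*d,(v-K[1,2])/K[1,1]*d,d],-1)@T[:3,:3].T+T[:3,3]
    P[d==0]=np.nan
    return rgb,d,P,K,T
def st():
    s=ctrl.state(); return s
def step(target, quat=None):
    "shift in tool axes units for world target"
    s=ctrl.state(); Rm=R.from_quat(s['ee_rot'])
    return Rm.inv().apply(np.array(target)-s['eef_pos'])/30
E
python3 - <<'E'
from h import *
for n in ('scene','side'):
    rgb,d,P,K,T=shot(n,n+'1.png'); np.savez(n+'1.npz',rgb=rgb,P=P); print(n,K.round(1).tolist(),T.round(2).tolist())
s=st();print(s['time'],s['eef_pos'],s['ee_rot'],R.from_quat(s['ee_rot']).as_matrix().round(3))
E
```

```text
scene [[451.8, 0.0, 282.8], [0.0, 451.8, 212.5], [0.0, 0.0, 1.0]] [[-0.28, 0.69, -0.66, 1410.82], [0.96, 0.22, -0.18, 236.34], [0.02, -0.69, -0.73, 1076.21], [0.0, 0.0, 0.0, 1.0]]
side [[469.6, 0.0, 282.9], [0.0, 469.6, 217.5], [0.0, 0.0, 1.0]] [[-0.99, -0.04, 0.1, 380.19], [-0.1, 0.55, -0.83, 1065.7], [-0.02, -0.83, -0.55, 823.16], [0.0, 0.0, 0.0, 1.0]]
0.1 [145.89999027 529.84486273 244.22322355] [ 1.33997425e-01  9.90981145e-01 -1.00053204e-03 -2.44380000e-04] [[-0.964  0.266 -0.001]
 [ 0.266  0.964 -0.002]
 [ 0.    -0.002 -1.   ]]
```

View pics/scene1.png

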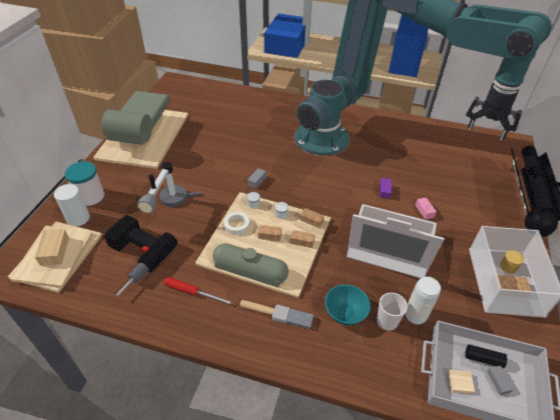

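View pics/side1.png

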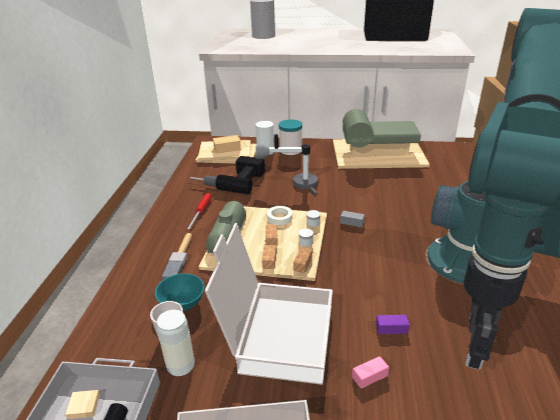

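The scene shows 3 blocks (312,217), (270,233), (302,239), 2 tins (253,200), (281,210), the tape (237,222), the boss near (248,254), the lamp base (173,195) and the tub near (395,240). Next I measure these.

Run:
```python
from h import *
S=np.load('scene1.npz');D=np.load('side1.npz')
a=S['rgb'][150:300,120:340,::-1];b=D['rgb'][125:285,200:365,::-1]
a=cv2.resize(a,(780,532),interpolation=cv2.INTER_CUBIC);cv2.imwrite('pics/c1.png',a)
b=cv2.resize(b,(618,600),interpolation=cv2.INTER_CUBIC);cv2.imwrite('pics/c2.png',b)
P=S['P']
for n,(u,v) in dict(block_a=(312,217),block_b=(270,233),block_c=(302,239),t1=(253,196),t2=(281,206),tape=(237,216),boss=(249,250),head=(148,203),base=(173,195),pivot=(167,168),rib=(195,194),tub=(385,215)).items(): print(n,P[v,u].round(0))
```

```text
block_a [459.  73.  42.]
block_b [562. -33.  44.]
block_c [556.  66.  43.]
t1 [ 430. -132.   47.]
t2 [443. -33.  44.]
tape [ 510. -159.   25.]
boss [674. -59.  86.]
head [ 641. -374.  146.]
base [ 481. -394.   22.]
pivot [ 484. -392.  143.]
rib [ 441. -335.    7.]
tub [374. 291.  34.]
```

View pics/c1.png

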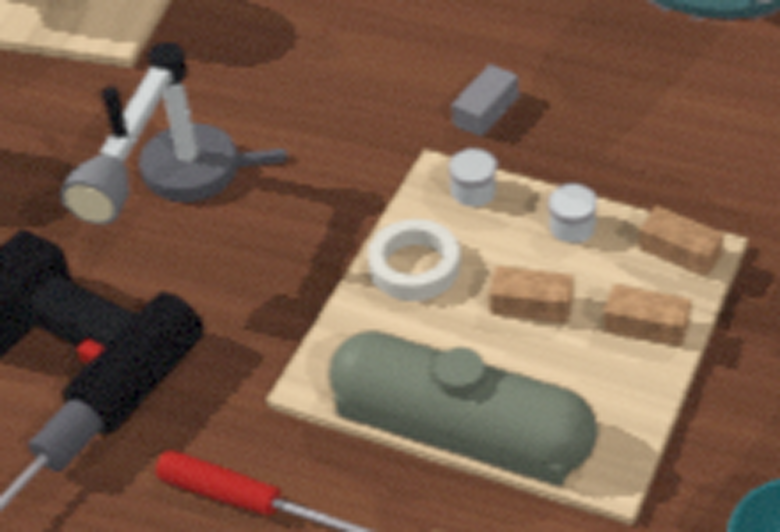

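View pics/c2.png

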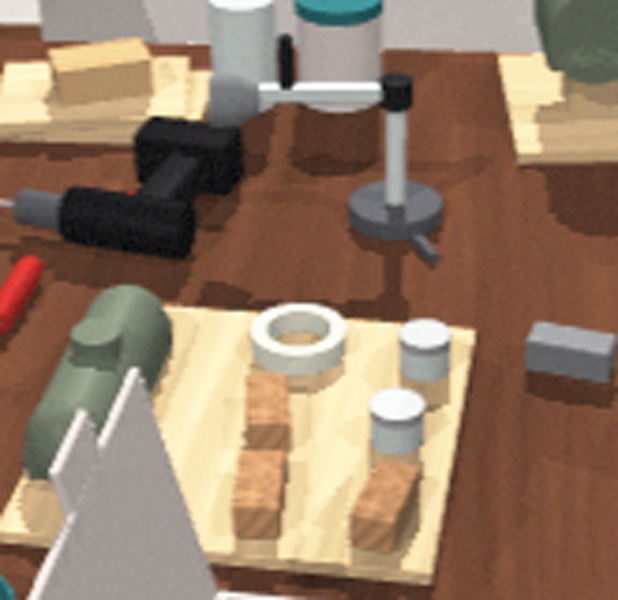

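```bash
cat > seg.py <<'E'
from h import *
S=np.load('scene1.npz');D=np.load('side1.npz')
for nm,Z in (('scene',S),('side',D)):
    Q=Z['P'].reshape(-1,3);C=Z['rgb'].reshape(-1,3).astype(int)
    def box(x,y,z,c=None):
        m=(Q[:,0]>x[0])&(Q[:,0]<x[1])&(Q[:,1]>y[0])&(Q[:,1]<y[1])&(Q[:,2]>z[0])&(Q[:,2]<z[1])
        return Q[m]
    def rect(n,q):
        if len(q)<4: print(nm,n,'few');return
        r=cv2.minAreaRect(q[:,:2].astype(np.float32)); print(nm,n,len(q),np.round(r[0]),np.round(r[1]),round(r[2]),'z',q[:,2].mean().round(1))
    for n,(x,y) in dict(A=(459,73),B=(562,-33),C=(556,66)).items(): rect(n,box((x-45,x+45),(y-46,y+46),(37,48)))
    for n,(x,y) in dict(t1=(430,-132),t2=(443,-33)).items(): rect(n,box((x-30,x+30),(y-30,y+30),(41,52)))
    rect('boss',box((630,720),(-100,0),(82,92)))
    rect('plug',box((600,760),(-220,120),(35,82)))
    rect('tape',box((440,600),(-220,-100),(28,40)))
    rect('base',box((420,540),(-450,-340),(16,24)))
    rect('rib',box((400,470),(-350,-290),(4,14)))
    rect('pin',box((500,680),(-450,-340),(160,195)))
    rect('arm',box((510,575),(-450,-340),(115,145)))
    rect('headtop',box((600,680),(-450,-340),(140,155)))
    rect('cap',box((440,510),(-450,-340),(135,170)))
    rect('tubrim',box((300,560),(140,460),(50,57)))
    rect('tubfloor',box((300,560),(140,460),(2,8)))
    rect('lid',box((300,700),(140,460),(70,280)))
    rect('lidtop',box((300,700),(140,460),(245,280)))
    rect('grey',box((300,420),(-180,-100),(10,60)))
E
python3 seg.py
```

```text
scene A 186 [451.  69.] [71. 37.] 76 z 41.8
scene B 202 [550. -39.] [38. 70.] 3 z 41.7
scene C 208 [544.  62.] [39. 70.] 2 z 41.7
scene t1 108 [ 431. -133.] [45. 42.] 3 z 45.9
scene t2 115 [447. -32.] [45. 38.] 17 z 45.6
scene boss 128 [684. -57.] [40. 36.] 18 z 85.9
scene plug 1633 [687. -55.] [227.  67.] 86 z 62.0
scene tape 277 [ 510. -152.] [138.  79.] 1 z 33.6
scene base 319 [ 477. -400.] [88. 86.] 29 z 20.1
scene rib 47 [ 441. -317.] [44. 71.] 53 z 7.3
scene pin 45 [ 574. -393.] [17. 13.] 49 z 176.9
scene arm 90 [ 543. -396.] [64. 17.] 3 z 136.8
scene headtop 104 [ 625. -388.] [36. 39.] 89 z 146.3
scene cap 101 [ 482. -398.] [53. 31.] 19 z 142.3
scene tubrim 212 [466. 323.] [232. 191.] 87 z 53.8
scene tubfloor 470 [430. 300.] [319. 260.] 90 z 3.9
scene lid 3247 [631. 326.] [255. 136.] 87 z 161.0
scene lidtop 108 [606. 315.] [59.  7.] 87 z 253.4
scene grey 203 [ 360. -140.] [ 79. 119.] 90 z 25.5
side A 220 [449.  72.] [75. 34.] 78 z 42.1
side B 177 [549. -35.] [33. 73.] 7 z 41.9
side C 213 [541.  66.] [34. 77.] 1 z 42.0
side t1 103 [ 432. -130.] [39. 48.] 2 z 46.0
side t2 118 [448. -28.] [40. 45.] 3 z 45.8
side boss 94 [683. -52.] [38. 39.] 7 z 86.5
side plug 810 [682. -47.] [218.  67.] 84 z 65.0
side tape 227 [ 509. -149.] [132.  81.] 2 z 33.3
side base 216 [ 473. -397.] [83. 87.] 22 z 20.2
side rib 27 [ 432. -334.] [52. 31.] 6 z 8.2
side pin 33 [ 572. -391.] [11. 16.] 8 z 176.6
side arm 98 [ 543. -393.] [65. 21.] 1 z 135.8
side headtop 58 [ 624. -384.] [36. 38.] 81 z 145.4
side cap 67 [ 484. -396.] [53. 35.] 13 z 141.9
side tubrim 914 [466. 323.] [239. 183.] 87 z 54.5
side tubfloor 4904 [430. 300.] [320. 259.] 90 z 4.4
side lid 4643 [629. 329.] [259. 141.] 87 z 152.3
side lidtop 129 [603. 317.] [61.  9.] 85 z 253.5
side grey 286 [ 360. -140.] [120.  79.] 0 z 23.1
```

```bash
cat > plan.py <<'E'
from h import *
def plan(start,wps):
    """start None (measured) or (x,y,z,yA); wps: groups (calls) of (x,y,z,yA,gap,nrows); tool pointing down, yA = world angle of tool y, deg.
    prints rows per call"""
    for g in wps:
        if start is None:
            s=ctrl.state();M=R.from_quat(s['ee_rot'])
            p=np.array(s['eef_pos'],float);y=M.as_matrix()[:,1];a=np.degrees(np.arctan2(y[1],y[0]))
        else: p=np.array(start[:3],float);a=start[3]
        r=np.radians(a);Y=np.array([np.cos(r),np.sin(r),0]);Z=np.array([0,0,-1.]);X=np.cross(Y,Z)
        rows=[]
        for x,yy,z,ya,gap,n in g:
            da=(ya-a+180)%360-180
            d=np.array([x,yy,z])-p
            rows+=['0 0 %.2f %.2f %.2f %.2f %g'%(-da/8,d@X/30,d@Y/30,d@Z/30,gap)]*n
        print(len(rows),'; '.join(rows)); start=(x,yy,z,ya)
E
python3 -c "
from plan import *
plan(None,[[(430,200,300,10,60,8)],[(510,-200,300,-55,60,8)],[(573,-392,280,-87,40,8)]])"
```

```text
8 0 0 8.07 -12.05 -8.08 -1.86 60; 0 0 8.07 -12.05 -8.08 -1.86 60; 0 0 8.07 -12.05 -8.08 -1.86 60; 0 0 8.07 -12.05 -8.08 -1.86 60; 0 0 8.07 -12.05 -8.08 -1.86 60; 0 0 8.07 -12.05 -8.08 -1.86 60; 0 0 8.07 -12.05 -8.08 -1.86 60; 0 0 8.07 -12.05 -8.08 -1.86 60
8 0 0 8.12 -13.59 0.31 0.00 60; 0 0 8.12 -13.59 0.31 0.00 60; 0 0 8.12 -13.59 0.31 0.00 60; 0 0 8.12 -13.59 0.31 0.00 60; 0 0 8.12 -13.59 0.31 0.00 60; 0 0 8.12 -13.59 0.31 0.00 60; 0 0 8.12 -13.59 0.31 0.00 60; 0 0 8.12 -13.59 0.31 0.00 60
8 0 0 4.00 -1.95 6.45 0.67 40; 0 0 4.00 -1.95 6.45 0.67 40; 0 0 4.00 -1.95 6.45 0.67 40; 0 0 4.00 -1.95 6.45 0.67 40; 0 0 4.00 -1.95 6.45 0.67 40; 0 0 4.00 -1.95 6.45 0.67 40; 0 0 4.00 -1.95 6.45 0.67 40; 0 0 4.00 -1.95 6.45 0.67 40
```

jog_arm(steps="0 0 8 -12 -8 -1.9 60; 0 0 8 -12 -8 -1.9 60; 0 0 8 -12 -8 -1.9 60; 0 0 8 -12 -8 -1.9 60; 0 0 8 -12 -8 -1.9 60; 0 0 8 -12 -8 -1.9 60; 0 0 8 -12 -8 -1.9 60; 0 0 8 -12 -8 -1.9 60")

```text
time: 0.9
eef_pos: [406.5, 228.7, 297.5]
ee_rot: [0.64, 0.768, -0.0, -0.0]
wrist_force: [0.6, -0.2, -0.1]
finger_gap: 59.8
gripper_force: 0.0
```

```bash
sed -i "s/rows+=\['0 0/rows+=[('%d x  '%n)+'0 0/; s/gap)\]\*n/gap)]/" plan.py
python3 -c "
from plan import *
s=st();print(s['time'],s['eef_pos'].round(),s['joints'].round(2))
plan(None,[[(510,-200,300,-55,60,8)],[(573,-392,280,-87,40,8)]])"
```

```text
0.9 [406. 229. 297.] [ 0.39 -0.1   1.46  0.    1.79  0.21]
1 8 x  0 0 8.17 -14.68 0.82 -0.08 60
1 8 x  0 0 4.00 -1.95 6.45 0.67 40
```

jog_arm(steps="0 0 8 -14.7 0.8 0 60; 0 0 8 -14.7 0.8 0 60; 0 0 8 -14.7 0.8 0 60; 0 0 8 -14.7 0.8 0 60; 0 0 8 -14.7 0.8 0 60; 0 0 8 -14.7 0.8 0 60; 0 0 8 -14.7 0.8 0 60; 0 0 8 -14.7 0.8 0 60")

```text
time: 1.7
eef_pos: [500.5, -160.1, 297.0]
ee_rot: [0.95, 0.312, -0.0, -0.0]
wrist_force: [1.4, 0.3, 0.2]
finger_gap: 60.0
gripper_force: 0.0
```

```bash
python3 -c "
from plan import *
plan(None,[[(500,-380,320,-87,40,8)]])"
```

```text
1 8 x  0 0 4.17 -4.36 5.90 -0.77 40
```

jog_arm(steps="0 0 4.2 -4.4 5.9 -0.8 40; 0 0 4.2 -4.4 5.9 -0.8 40; 0 0 4.2 -4.4 5.9 -0.8 40; 0 0 4.2 -4.4 5.9 -0.8 40; 0 0 4.2 -4.4 5.9 -0.8 40; 0 0 4.2 -4.4 5.9 -0.8 40; 0 0 4.2 -4.4 5.9 -0.8 40; 0 0 4.2 -4.4 5.9 -0.8 40")

```text
time: 2.5
eef_pos: [500.3, -377.7, 321.3]
ee_rot: [1.0, 0.027, -0.0, -0.0]
wrist_force: [0.2, 0.0, -0.4]
finger_gap: 40.0
gripper_force: 0.0
```

Run:
```python
from h import *
rgb,d,P,K,T=shot('wrist','w1.png'); np.savez('w1.npz',rgb=rgb,P=P); print(T.round(2).tolist())
Q=P.reshape(-1,3)
def rect(n,x,y,z):
    m=(Q[:,0]>x[0])&(Q[:,0]<x[1])&(Q[:,1]>y[0])&(Q[:,1]<y[1])&(Q[:,2]>z[0])&(Q[:,2]<z[1]);q=Q[m]
    if len(q)<5: print(n,'few');return
    r=cv2.minAreaRect(q[:,:2].astype(np.float32));print(n,len(q),np.round(r[0],1),np.round(r[1]),round(r[2]),q.mean(0).round(1))
rect('base',(420,540),(-450,-340),(16,24));rect('rib',(400,475),(-352,-290),(4,14));rect('pin',(530,620),(-450,-340),(165,195));rect('arm',(505,560),(-450,-340),(115,145));rect('head',(590,680),(-450,-340),(100,155));rect('cap',(440,510),(-450,-340),(135,170))
print(st()['eef_pos'])
```

```text
[[0.05, -0.96, -0.28, 569.26], [-1.0, -0.05, -0.01, -375.08], [-0.0, 0.28, -0.96, 450.3], [0.0, 0.0, 0.0, 1.0]]
base 1744 [ 475.3 -401.4] [82. 89.] 15 [ 476.1 -397.9   20.3]
rib 133 [ 438.7 -338. ] [ 8. 35.] 28 [ 438.9 -337.4   10.1]
pin 236 [ 571.2 -395.1] [13. 13.] 3 [ 571.4 -394.9  186.1]
arm 868 [ 532.5 -398.2] [55. 16.] 4 [ 533.  -397.9  139.3]
head 2579 [ 616.4 -391.8] [53. 48.] 2 [ 619.5 -391.   142.8]
cap 1043 [ 483.4 -402.3] [53. 30.] 2 [ 481.3 -401.8  143.1]
[ 500.42922339 -377.46103993  321.58321489]
```

View pics/w1.png

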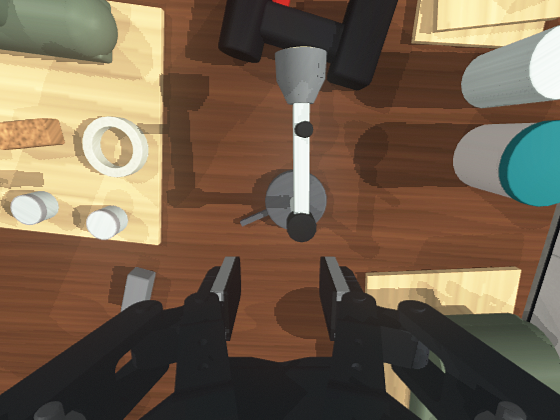

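The wrist view shows the pin (304,129), the base (297,200), the rib (253,217) running towards about 118.5°, and the arm at 3°. The boss lies at about 58.7°. I'll grip the pin.

```bash
python3 -c "
from plan import *
plan(None,[[(571.3,-395,240,-87,50,4),(571.3,-395,173,-87,50,4)],[(571.3,-395,173,-87,0,8)]])
for f in range(8,64,8):
  r=np.radians(f);print('0 0 %.2f %.2f %.2f 0 0'%(-f/8,-100*(1-np.cos(r))/30,-100*np.sin(r)/30))"
```

```text
2 4 x  0 0 0.01 2.33 0.71 2.72 50; 4 x  0 0 0.01 2.33 0.71 4.95 50
1 8 x  0 0 0.00 0.00 0.00 0.00 0
0 0 -1.00 -0.03 -0.46 0 0
0 0 -2.00 -0.13 -0.92 0 0
0 0 -3.00 -0.29 -1.36 0 0
0 0 -4.00 -0.51 -1.77 0 0
0 0 -5.00 -0.78 -2.14 0 0
0 0 -6.00 -1.10 -2.48 0 0
0 0 -7.00 -1.47 -2.76 0 0
```

jog_arm(steps="0 0 0 2.33 0.71 2.7 50; 0 0 0 2.33 0.71 2.7 50; 0 0 0 2.33 0.71 2.7 50; 0 0 0 2.33 0.71 3.5 50; 0 0 0 2.33 0.71 4.3 50; 0 0 0 2.33 0.71 4.95 50; 0 0 0 2.33 0.71 4.95 50; 0 0 0 2.33 0.71 4.95 50")

```text
time: 3.35
eef_pos: [571.2, -395.7, 174.2]
ee_rot: [1.0, 0.027, 0.0, 0.0]
wrist_force: [1.3, -0.3, 0.5]
finger_gap: 50.2
gripper_force: 0.0
```

jog_arm(steps="0 0 0 0 0 0 0; 0 0 0 0 0 0 0; 0 0 0 0 0 0 0; 0 0 0 0 0 0 0; 0 0 0 0 0 0 0; 0 0 0 0 0 0 0; 0 0 0 0 0 0 0; 0 0 0 0 0 0 0")

```text
time: 4.15
eef_pos: [571.7, -396.4, 175.4]
ee_rot: [1.0, 0.026, 0.001, 0.001]
wrist_force: [-0.9, 2.4, 4.7]
finger_gap: 11.9
gripper_force: 58.5
```

jog_arm(steps="0 0 -1 -0.03 -0.46 0 0; 0 0 -2 -0.13 -0.92 0 0; 0 0 -3 -0.29 -1.36 0 0; 0 0 -4 -0.51 -1.77 0 0; 0 0 -5 -0.78 -2.14 0 0; 0 0 -6 -1.1 -2.48 0 0; 0 0 -7 -1.47 -2.76 0 0; 0 0 -7 -1.47 -2.76 0 0")

```text
time: 4.95
eef_pos: [522.5, -316.0, 175.3]
ee_rot: [0.87, 0.493, 0.001, 0.001]
wrist_force: [-1.0, 1.1, 6.9]
finger_gap: 11.8
gripper_force: 59.7
```

jog_arm(steps="0 0 0 0 0 0 0; 0 0 0 0 0 0 0; 0 0 0 0 0 0 30; 0 0 0 0 0 0 50; 0 0 0 0 0 0 50; 0 0 0 0 0 -2 50; 0 0 0 0 0 -4 50; 0 0 0 0 0 -4 50")

```text
time: 5.75
eef_pos: [523.7, -316.9, 298.6]
ee_rot: [0.871, 0.492, 0.002, 0.004]
wrist_force: [-0.5, -0.3, 0.5]
finger_gap: 50.0
gripper_force: 0.0
```

```bash
cat > lamp.py <<'E'
from h import *
def lamp():
    P=[]
    for n in ('scene','side','wrist'):
        _,_,p,_,_=shot(n); Q=p.reshape(-1,3)
        r=np.hypot(Q[:,0]-473,Q[:,1]+400)
        a=Q[(r>20)&(r<73)&(Q[:,2]>110)&(Q[:,2]<146)]; b=Q[(r>85)&(r<115)&(Q[:,2]>172)&(Q[:,2]<192)]
        if n=='wrist': b=b[b[:,2]>182]
        bb=np.median(b,0) if len(b) else np.full(3,np.nan)
        if len(a): am=np.median(a,0)
        print(n,len(a),'pin',bb.round(1),np.degrees(np.arctan2(bb[1]+400,bb[0]-473)).round(1),'arm',am.round(1),np.degrees(np.arctan2(am[1]+400,am[0]-473)).round(1))
lamp(); s=st(); print(s['time'],s['eef_pos'].round(1))
E
python3 lamp.py
```

```text
scene 80 pin [ 526.9 -313.3  183.3] 58.1 arm [ 499.2 -358.9  138.4] 57.4
side 61 pin [ 523.5 -309.9  182.4] 60.7 arm [ 493.5 -357.5  137.1] 64.2
wrist 781 pin [ 523.  -315.9  187.2] 59.3 arm [ 497.  -359.9  139.4] 59.1
5.9 [ 523.3 -316.6  295. ]
```

Step 1 is reached: the lamp arm reads 59.2° against 58.7° wanted. Now a look from above the board.

```bash
python3 -c "
from plan import *
plan(None,[[(505,-30,320,-3,60,8)]])"
```

```text
1 8 x  0 0 -3.51 7.87 -5.45 -0.83 60
```

jog_arm(steps="0 0 -3.5 7.9 -5.5 -0.8 60; 0 0 -3.5 7.9 -5.5 -0.8 60; 0 0 -3.5 7.9 -5.5 -0.8 60; 0 0 -3.5 7.9 -5.5 -0.8 60; 0 0 -3.5 7.9 -5.5 -0.8 60; 0 0 -3.5 7.9 -5.5 -0.8 60; 0 0 -3.5 7.9 -5.5 -0.8 60; 0 0 -3.5 7.9 -5.5 -0.8 60")

```text
time: 6.7
eef_pos: [502.9, -27.3, 315.0]
ee_rot: [0.725, 0.689, -0.001, -0.001]
wrist_force: [0.3, -0.2, -0.8]
finger_gap: 59.9
gripper_force: 0.0
```

```bash
cat > look.py <<'E'
from plan import *
import sys
def items(fn=None,cam='wrist',verbose=True):
    rgb,d,P,K,T=shot(cam,fn)
    b=(P[...,2]>36)&(P[...,2]<52)&(P[...,0]>380)&(P[...,0]<640)&(P[...,1]>-260)&(P[...,1]<170)
    n,L=cv2.connectedComponents(b.astype(np.uint8),connectivity=4)
    out=[]
    for i in range(1,n):
        q=P[L==i]
        if len(q)<60: continue
        r=cv2.minAreaRect(q[:,:2].astype(np.float32)); (w,h),a=r[1],r[2]
        if w>h: a-=90   # angle of short side
        a=(a+90)%180-90
        out.append((*r[0],a,w,h,q[:,2].mean()))
        if verbose: print(np.round(r[0],1),'short-axis %.0f'%a,np.round(r[1]),'z %.1f'%np.median(q[:,2]),len(q))
    Q=P.reshape(-1,3);m=(Q[:,2]>82)&(Q[:,2]<90)&(abs(Q[:,0]-683)<40)&(abs(Q[:,1]+55)<40)
    if verbose and m.sum()>30: print('boss',np.round(cv2.minEnclosingCircle(Q[m][:,:2].astype(np.float32)),1) if 0 else Q[m].mean(0).round(1),m.sum())
    return out
if __name__=='__main__':
    items(sys.argv[1] if len(sys.argv)>1 else None); print(st()['eef_pos'].round(1),st()['time'])
E
python3 look.py w2.png
```

```text
[447.2  68.4] short-axis -13 [70. 34.] z 42.3 1605
[539.4  61.3] short-axis 2 [34. 70.] z 42.1 1591
[546.3 -40.2] short-axis 9 [34. 70.] z 42.3 1295
[445.9 -33. ] short-axis -6 [42. 41.] z 46.5 820
[ 429.4 -133.4] short-axis -77 [42. 42.] z 46.4 717
boss [680.3 -55.7  86. ] 847
[503.  -28.3 315. ] 6.75
```

View pics/w2.png

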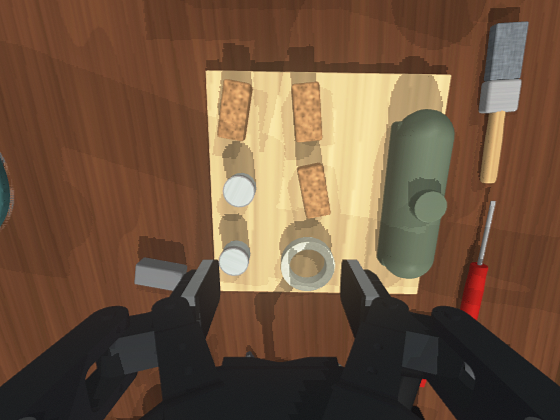

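The wrist view shows all 5 items cleanly: blocks (235,110), (307,112), (314,190) and tins (239,191), (234,260). The boss is at (430,206). I'll pick block C first.

```bash
python3 -c "
from plan import *
plan(None,[[(539.4,61.3,100,2,62,5),(539.4,61.3,31,2,62,3)],[(539.4,61.3,31,2,0,5),(539.4,61.3,131,2,0,3)]])
plan((539.4,61.3,131,2),[[(501,261,140,-3,0,6),(501,261,110,-3,0,2)],[(501,261,26,-3,0,5),(501,261,26,-3,50,3)]])"
```

```text
2 5 x  0 0 -0.63 3.04 1.06 7.17 62; 3 x  0 0 -0.63 3.04 1.06 9.47 62
2 5 x  0 0 0.00 0.00 0.00 0.00 0; 3 x  0 0 0.00 0.00 0.00 -3.33 0
2 6 x  0 0 0.62 6.70 -1.05 -0.30 0; 2 x  0 0 0.62 6.70 -1.05 0.70 0
2 5 x  0 0 0.00 0.00 0.00 2.80 0; 3 x  0 0 0.00 0.00 0.00 2.80 50
```

jog_arm(steps="0 0 -0.6 3.04 1.06 5 62; 0 0 -0.6 3.04 1.06 5 62; 0 0 -0.6 3.04 1.06 5 62; 0 0 -0.6 3.04 1.06 7 62; 0 0 -0.6 3.04 1.06 8 62; 0 0 -0.6 3.04 1.06 9 62; 0 0 -0.6 3.04 1.06 9.45 62; 0 0 -0.6 3.04 1.06 9.45 62")

```text
time: 7.55
eef_pos: [537.7, 60.1, 30.3]
ee_rot: [0.697, 0.717, -0.003, -0.003]
wrist_force: [-0.2, -0.3, 0.1]
finger_gap: 62.1
gripper_force: 0.0
```

jog_arm(steps="0 0 0 0 0 0 62; 0 0 0 0 0 0 0; 0 0 0 0 0 0 0; 0 0 0 0 0 0 0; 0 0 0 0 0 0 0; 0 0 0 0 0 -1 0; 0 0 0 0 0 -2.5 0; 0 0 0 0 0 -3.3 0")

```text
time: 8.35
eef_pos: [541.4, 61.5, 137.0]
ee_rot: [0.696, 0.718, 0.002, 0.002]
wrist_force: [0.9, 0.7, -0.2]
finger_gap: 32.4
gripper_force: 62.1
```

jog_arm(steps="0 0 0.6 6.7 -1.1 -0.3 0; 0 0 0.6 6.7 -1.1 -0.3 0; 0 0 0.6 6.7 -1.1 -0.3 0; 0 0 0.6 6.7 -1.1 -0.3 0; 0 0 0.6 6.7 -1.1 -0.3 0; 0 0 0.6 6.7 -1.1 -0.3 0; 0 0 0.6 6.7 -1.1 0.5 0; 0 0 0.6 6.7 -1.1 0.5 0")

```text
time: 9.15
eef_pos: [499.0, 259.0, 114.5]
ee_rot: [0.726, 0.688, -0.003, -0.001]
wrist_force: [-1.1, -0.8, -1.3]
finger_gap: 32.7
gripper_force: 62.1
```

```bash
cat > tub.py <<'E'
from plan import *
import sys
rgb,d,P,K,T=shot('wrist',sys.argv[1]);Q=P.reshape(-1,3)
m=(abs(Q[:,2]-55)<5)&(Q[:,0]>340)&(Q[:,0]<600)&(Q[:,1]>180)&(Q[:,1]<470);q=Q[m]
r=cv2.minAreaRect(q[:,:2].astype(np.float32));print(len(q),np.round(r[0]),np.round(r[1]),round(r[2],1))
s=st();print(s['time'],s['eef_pos'].round(1),s['finger_gap'])
E
python3 tub.py w3.png
```

```text
9386 [462. 302.] [192. 184.] 86.6
9.2 [499.7 259.3 115.8] 32.575282835323875
```

View pics/w3.png

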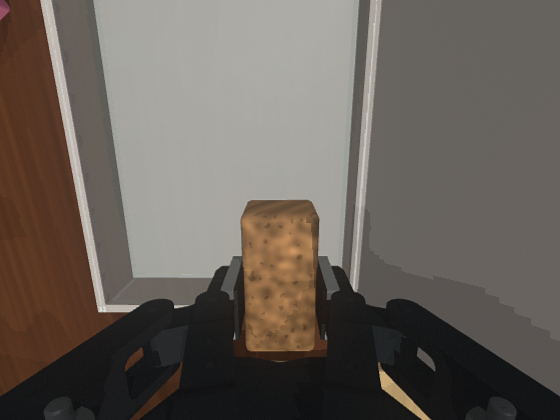

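jog_arm(steps="0 0 0 0 -0.1 1 0; 0 0 0 0 -0.1 2 0; 0 0 0 0 -0.1 2.7 0; 0 0 0 0 -0.1 3 0; 0 0 0 0 -0.1 3 0; 0 0 0 0 -0.1 3 0; 0 0 0 0 -0.1 3 44; 0 0 0 0 -0.1 3 44")

```text
time: 10.0
eef_pos: [496.5, 260.7, 28.7]
ee_rot: [0.726, 0.688, -0.001, -0.001]
wrist_force: [-7.9, -0.3, 2.6]
finger_gap: 44.0
gripper_force: 0.0
```

```bash
python3 -c "
from plan import *
s=st();print(s['eef_pos'].round(1),s['finger_gap'],s['wrist_force'])
p=s['eef_pos']
plan(None,[[(p[0],p[1],110,-3,44,3),(480,0,220,-3,60,5)]])"
```

```text
[496.5 260.7  28.7] 44.04821134014938 [-7.92902197 -0.32787785  2.57425057]
2 3 x  0 0 -0.01 0.00 0.00 -2.71 44; 5 x  0 0 -0.01 -8.71 -0.08 -6.38 60
```

jog_arm(steps="0 0 0 0 0 -1 44; 0 0 0 0 0 -2.5 44; 0 0 0 -1 0 -4 44; 0 0 0 -8.7 0 -6.4 60; 0 0 0 -8.7 0 -6.4 60; 0 0 0 -8.7 0 -6.4 60; 0 0 0 -8.7 0 -6.4 60; 0 0 0 -8.7 0 -6.4 60")

```text
time: 10.8
eef_pos: [483.8, -2.1, 222.4]
ee_rot: [0.726, 0.688, 0.001, 0.002]
wrist_force: [1.0, -0.5, 0.0]
finger_gap: 59.9
gripper_force: 0.0
```

```bash
python3 look.py; python3 -c "
from plan import *
s=st();print(s['wrist_force'].round(1));_,_,P,_,_=shot('scene');Q=P.reshape(-1,3)
m=(Q[:,2]>245)&(Q[:,0]>500)&(abs(Q[:,1]-320)<120);print(Q[m].mean(0).round(1))
"
```

```text
[447.4  68.4] short-axis -13 [70. 34.] z 42.3 2557
[546.3 -39.7] short-axis 9 [34. 69.] z 42.2 1974
[445.8 -33.1] short-axis -5 [42. 41.] z 46.4 1285
[ 429.6 -133.1] short-axis -4 [43. 41.] z 46.4 1090
boss [680.  -55.2  86. ] 1358
[484.7  -8.4 225.1] 10.85
[ 1.3 -3.6  1.8]
[605.7 314.5 253. ]
```

```bash
python3 -c "
from plan import *
s=st();print(s['eef_pos'].round(1))
plan(None,[[(445.8,-33,100,-3,65,5),(445.8,-33,33,-3,65,3)]])
plan((445.8,-33,133,-3),[[(492,331,140,-3,0,8)]])
plan((445.8,-33,133,-3),[[(492,391,140,-3,0,8)]])"
```

```text
[485.   -4.9 224.1]
2 5 x  0 0 -0.06 -1.02 -1.25 4.14 65; 3 x  0 0 -0.06 -1.02 -1.25 6.37 65
1 8 x  0 0 0.00 12.20 0.90 -0.23 0
1 8 x  0 0 0.00 14.19 0.80 -0.23 0
```

jog_arm(steps="0 0 0 -1 -1.25 3 65; 0 0 0 -1 -1.25 4 65; 0 0 0 -1 -1.25 5 65; 0 0 0 -1 -1.25 6 65; 0 0 0 -1 -1.25 6.35 65; 0 0 0 -1 -1.25 6.35 65; 0 0 0 -1 -1.25 6.35 65; 0 0 0 -1 -1.25 6.35 65")

```text
time: 11.7
eef_pos: [447.5, -27.4, 32.0]
ee_rot: [0.725, 0.688, 0.002, 0.002]
wrist_force: [-0.5, -0.2, -0.0]
finger_gap: 64.9
gripper_force: 0.0
```

jog_arm(steps="0 0 0 0 0 0 65; 0 0 0 0 0 0 0; 0 0 0 0 0 0 0; 0 0 0 0 0 0 0; 0 0 0 0 0 0 0; 0 0 0 0 0 -1 0; 0 0 0 0 0 -2.5 0; 0 0 0 0 0 -3.4 0")

```text
time: 12.5
eef_pos: [445.5, -27.3, 133.5]
ee_rot: [0.725, 0.688, 0.001, 0.001]
wrist_force: [-0.0, -0.9, -0.8]
finger_gap: 40.6
gripper_force: 60.7
```

jog_arm(steps="0 0 0 12.1 0.9 -0.2 0; 0 0 0 12.1 0.9 -0.2 0; 0 0 0 12.1 0.9 -0.2 0; 0 0 0 12.1 0.9 -0.2 0; 0 0 0 12.1 0.9 -0.2 0; 0 0 0 12.1 0.9 -0.2 0; 0 0 0 12.1 0.9 -0.2 0; 0 0 0 12.1 0.9 -0.2 0")

```text
time: 13.3
eef_pos: [490.1, 338.4, 136.0]
ee_rot: [0.724, 0.69, 0.0, -0.001]
wrist_force: [-1.0, -0.6, -1.8]
finger_gap: 40.4
gripper_force: 60.7
```

```bash
python3 -c "
from plan import *
s=st();print(s['eef_pos'].round(1),s['finger_gap'],s['wrist_force'])
plan(None,[[(492,331,80,-3,0,5),(492,331,28,-3,0,3)]])"
```

```text
[490.1 338.4 136. ] 40.35898159119986 [-1.04390197 -0.58877123 -1.77408238]
2 5 x  0 0 0.03 -0.24 0.07 1.87 0; 3 x  0 0 0.03 -0.24 0.07 3.60 0
```

jog_arm(steps="0 0 0 -0.2 0 1 0; 0 0 0 -0.2 0 2 0; 0 0 0 -0.2 0 3 0; 0 0 0 -0.2 0 3.55 0; 0 0 0 -0.2 0 3.55 0; 0 0 0 -0.2 0 3.55 0; 0 0 0 -0.2 0 3.55 54; 0 0 0 -0.2 0 3.55 54")

```text
time: 14.1
eef_pos: [491.8, 328.5, 32.7]
ee_rot: [0.725, 0.688, 0.002, 0.0]
wrist_force: [0.3, 0.2, 0.7]
finger_gap: 54.1
gripper_force: 0.0
```

jog_arm(steps="0 0 0 0 0 0 54; 0 0 0 0 0 -1.5 54; 0 0 0 0 0 -3 54; 0 0 0 -12 -1 -6.4 60; 0 0 0 -12 -1 -6.4 60; 0 0 0 -12 -1 -6.4 60; 0 0 0 -12 -1 -6.4 60; 0 0 0 -12 -1 -6.4 60")

```text
time: 14.9
eef_pos: [457.6, 88.0, 190.0]
ee_rot: [0.725, 0.689, 0.001, 0.001]
wrist_force: [1.5, -0.2, 1.4]
finger_gap: 60.1
gripper_force: 0.0
```

```bash
python3 -c "
from plan import *
plan(None,[[(430,-60,220,-3,60,8)]])"
```

```text
1 8 x  0 0 0.01 -4.97 -0.66 -1.00 60
```

jog_arm(steps="0 0 0 -5 -0.7 -1 65; 0 0 0 -5 -0.7 -1 65; 0 0 0 -5 -0.7 -1 65; 0 0 0 -5 -0.7 -1 65; 0 0 0 -5 -0.7 -1 65; 0 0 0 -5 -0.7 -1 65; 0 0 0 -5 -0.7 -1 65; 0 0 0 -5 -0.7 -1 65")

```text
time: 15.7
eef_pos: [429.3, -57.8, 218.0]
ee_rot: [0.724, 0.689, -0.0, -0.0]
wrist_force: [-0.1, -0.2, 0.7]
finger_gap: 64.9
gripper_force: 0.0
```

```bash
python3 look.py; python3 -c "
from plan import *
plan(None,[[(429.6,-133,100,-3,65,5),(429.6,-133,33,-3,65,3)]])
plan((429.6,-133,133,-3),[[(488,391,140,-3,0,8)]])"
```

```text
[447.5  68.4] short-axis -13 [70. 34.] z 42.2 3088
[546.  -40.2] short-axis 9 [34. 70.] z 42.1 2382
[ 429.2 -133.8] short-axis -4 [43. 41.] z 46.3 1227
boss [667.4 -57.8  85.4] 496
[429.3 -57.9 218.1] 15.75
2 5 x  0 0 0.02 -2.50 0.13 3.94 65; 3 x  0 0 0.02 -2.50 0.13 6.17 65
1 8 x  0 0 0.00 17.54 1.03 -0.23 0
```

jog_arm(steps="0 0 0 -2.5 0.1 3 65; 0 0 0 -2.5 0.1 4 65; 0 0 0 -2.5 0.1 5 65; 0 0 0 -2.5 0.1 6 65; 0 0 0 -2.5 0.1 6.15 65; 0 0 0 -2.5 0.1 6.15 65; 0 0 0 -2.5 0.1 6.15 65; 0 0 0 -2.5 0.1 6.15 65")

```text
time: 16.55
eef_pos: [430.8, -134.7, 37.2]
ee_rot: [0.725, 0.689, 0.001, 0.003]
wrist_force: [-0.3, -0.0, 0.1]
finger_gap: 64.9
gripper_force: 0.0
```

jog_arm(steps="0 0 0 0 0 0 65; 0 0 0 0 0 0 0; 0 0 0 0 0 0 0; 0 0 0 0 0 0 0; 0 0 0 0 0 0 0; 0 0 0 0 0 -1 0; 0 0 0 0 0 -2.5 0; 0 0 0 0 0 -3.4 0")

```text
time: 17.35
eef_pos: [428.9, -134.5, 138.5]
ee_rot: [0.725, 0.688, 0.001, 0.001]
wrist_force: [1.0, -0.8, 0.1]
finger_gap: 40.3
gripper_force: 60.8
```

jog_arm(steps="0 0 0 12 0.7 -0.2 0; 0 0 0 12 0.7 -0.2 0; 0 0 0 12 0.7 -0.2 0; 0 0 0 12 0.7 -0.2 0; 0 0 0 12 0.7 -0.2 0; 0 0 0 12 0.7 -0.2 0; 0 0 0 12 0.7 -0.2 0; 0 0 0 12 0.7 -0.2 0")

```text
time: 18.15
eef_pos: [467.5, 228.8, 141.5]
ee_rot: [0.723, 0.69, 0.0, -0.001]
wrist_force: [-0.3, -0.5, -0.9]
finger_gap: 40.1
gripper_force: 60.8
```

```bash
python3 -c "
from plan import *
s=st();print(s['eef_pos'].round(1),s['finger_gap'],s['wrist_force'])
plan(None,[[(488,390,130,-3,0,8)]])"
```

```text
[467.5 228.8 141.5] 40.07097164702213 [-0.34968633 -0.52262139 -0.85833185]
1 8 x  0 0 0.04 5.40 0.43 0.38 0
```

jog_arm(steps="0 0 0 5.4 0.4 0.4 0; 0 0 0 5.4 0.4 0.4 0; 0 0 0 5.4 0.4 0.4 0; 0 0 0 5.4 0.4 0.4 0; 0 0 0 5.4 0.4 0.4 0; 0 0 0 5.4 0.4 1.4 0; 0 0 0 5.4 0.4 1.8 0; 0 0 0 5.4 0.4 1.8 0")

```text
time: 18.95
eef_pos: [487.0, 382.5, 84.8]
ee_rot: [0.726, 0.688, -0.004, -0.0]
wrist_force: [-0.3, 0.5, -1.8]
finger_gap: 40.1
gripper_force: 60.8
```

```bash
python3 tub.py w4.png; python3 -c "
from plan import *
plan(None,[[(486,390,30,-3,0,8)]])"
```

```text
9922 [466. 349.] [178. 185.] 86.8
19.0 [487.9 383.3  86.7] 40.55245705523597
1 8 x  0 0 -0.01 0.22 -0.08 1.89 0
```

View pics/w4.png

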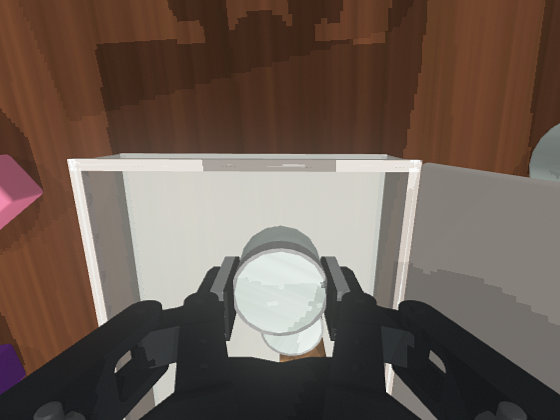

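jog_arm(steps="0 0 0 0.4 -0.1 0.3 0; 0 0 0 0.4 -0.1 1 0; 0 0 0 0.4 -0.1 1.6 0; 0 0 0 0.4 -0.1 1.85 0; 0 0 0 0.4 -0.1 1.85 0; 0 0 0 0.4 -0.1 1.85 0; 0 0 0 0.4 -0.1 1.85 54; 0 0 0 0.4 -0.1 1.85 54")

```text
time: 19.8
eef_pos: [487.1, 398.1, 34.2]
ee_rot: [0.725, 0.688, 0.002, 0.0]
wrist_force: [1.0, 0.7, 0.4]
finger_gap: 54.3
gripper_force: 0.0
```

jog_arm(steps="0 0 0 0 0 0 54; 0 0 0 0 0 -1.5 54; 0 0 0 0 0 -3 54; 0 0 0 -12 -0.7 -6.4 60; 0 0 0 -12 -0.7 -6.4 60; 0 0 0 -12 -0.7 -6.4 60; 0 0 0 -12 -0.7 -6.4 60; 0 0 0 -12 -0.7 -6.4 60")

```text
time: 20.6
eef_pos: [459.2, 156.7, 191.7]
ee_rot: [0.725, 0.689, 0.001, 0.0]
wrist_force: [0.5, -0.4, -0.2]
finger_gap: 59.7
gripper_force: 0.0
```

```bash
python3 -c "
from plan import *
plan(None,[[(455,10,220,-8,60,8)]])"
```

```text
1 8 x  0 0 0.63 -4.89 0.11 -0.94 60
```

jog_arm(steps="0 0 0.6 -4.9 0.1 -1 62; 0 0 0.6 -4.9 0.1 -1 62; 0 0 0.6 -4.9 0.1 -1 62; 0 0 0.6 -4.9 0.1 -1 62; 0 0 0.6 -4.9 0.1 -1 62; 0 0 0.6 -4.9 0.1 -1 62; 0 0 0.6 -4.9 0.1 -1 62; 0 0 0.6 -4.9 0.1 -1 62")

```text
time: 21.4
eef_pos: [454.8, 12.8, 220.1]
ee_rot: [0.753, 0.658, -0.0, -0.0]
wrist_force: [0.3, -0.1, -0.8]
finger_gap: 62.2
gripper_force: 0.0
```

```bash
python3 look.py; python3 -c "
from plan import *
plan(None,[[(447.5,68.4,100,-13,65,5),(447.5,68.4,31,-13,65,3)]])
plan((447.5,68.4,131,-13),[[(421,381,110,-3.3,0,8)]])"
```

```text
[447.4  68.4] short-axis -13 [70. 34.] z 42.3 2480
[546.3 -39.9] short-axis 9 [34. 70.] z 42.2 1993
boss [679.9 -55.1  85.9] 1433
[454.8  12.7 220.1] 21.45
2 5 x  0 0 0.67 1.81 -0.49 4.00 65; 3 x  0 0 0.67 1.81 -0.49 6.30 65
1 8 x  0 0 -1.21 9.95 -3.20 0.70 0
```

jog_arm(steps="0 0 0.67 1.8 -0.5 3 65; 0 0 0.67 1.8 -0.5 4 65; 0 0 0.67 1.8 -0.5 5 65; 0 0 0.67 1.8 -0.5 6 65; 0 0 0.67 1.8 -0.5 6.3 65; 0 0 0.67 1.8 -0.5 6.3 65; 0 0 0.67 1.8 -0.5 6.3 65; 0 0 0.67 1.8 -0.5 6.3 65")

```text
time: 22.25
eef_pos: [449.9, 66.9, 34.5]
ee_rot: [0.784, 0.621, 0.002, 0.002]
wrist_force: [-0.1, 0.2, 0.1]
finger_gap: 65.0
gripper_force: 0.0
```

jog_arm(steps="0 0 0 0 0 0 65; 0 0 0 0 0 0 0; 0 0 0 0 0 0 0; 0 0 0 0 0 0 0; 0 0 0 0 0 0 0; 0 0 0 0 0 -1 0; 0 0 0 0 0 -2.5 0; 0 0 0 0 0 -3.4 0")

```text
time: 23.05
eef_pos: [447.9, 67.0, 135.8]
ee_rot: [0.783, 0.621, 0.001, 0.001]
wrist_force: [0.9, 0.6, -0.3]
finger_gap: 32.9
gripper_force: 60.1
```

jog_arm(steps="0 0 -1.2 9.95 -3.2 0 0; 0 0 -1.2 9.95 -3.2 0 0; 0 0 -1.2 9.95 -3.2 0 0; 0 0 -1.2 9.95 -3.2 0 0; 0 0 -1.2 9.95 -3.2 0 0; 0 0 -1.2 9.95 -3.2 0 0; 0 0 -1.2 9.95 -3.2 0 0; 0 0 -1.2 9.95 -3.2 0.5 0")

```text
time: 23.85
eef_pos: [422.3, 382.0, 119.5]
ee_rot: [0.728, 0.686, 0.002, 0.0]
wrist_force: [0.4, -0.2, -1.7]
finger_gap: 33.2
gripper_force: 60.0
```

```bash
python3 -c "
from plan import *
s=st();print(s['eef_pos'].round(1),s['finger_gap'],s['wrist_force'])
plan(None,[[(421,380,27,-3.3,0,8)]])"
```

```text
[422.3 382.  119.5] 33.21190834481057 [ 0.40151076 -0.17759109 -1.72079822]
1 8 x  0 0 -0.01 -0.07 -0.04 3.08 0
```

jog_arm(steps="0 0 0 0 0 1 0; 0 0 0 0 0 2 0; 0 0 0 0 0 2.7 0; 0 0 0 0 0 3 0; 0 0 0 0 0 3 0; 0 0 0 0 0 3 0; 0 0 0 0 0 3 46; 0 0 0 0 0 3 46")

```text
time: 24.65
eef_pos: [422.4, 379.4, 29.3]
ee_rot: [0.729, 0.685, 0.001, 0.0]
wrist_force: [-0.3, 0.9, -0.2]
finger_gap: 45.9
gripper_force: 0.0
```

jog_arm(steps="0 0 0 0 0 0 46; 0 0 0 0 0 -1.5 46; 0 0 0 0 0 -3 46; 0 0 0 -12 2 -6.4 62; 0 0 0 -12 2 -6.4 62; 0 0 0 -12 2 -6.4 62; 0 0 0 -12 2 -6.4 62; 0 0 0 -12 2 -6.4 62")

```text
time: 25.45
eef_pos: [446.5, 138.4, 186.8]
ee_rot: [0.728, 0.685, 0.001, 0.0]
wrist_force: [0.8, -0.6, 0.2]
finger_gap: 62.0
gripper_force: 0.0
```

```bash
python3 -c "
from plan import *
plan(None,[[(540,-30,220,5,60,8)]])"
```

```text
1 8 x  0 0 -1.06 -5.41 3.45 -1.11 60
```

jog_arm(steps="0 0 -1.5 -5.4 3.4 -1.1 62; 0 0 -1.5 -5.4 3.4 -1.1 62; 0 0 -1.5 -5.4 3.4 -1.1 62; 0 0 -1.5 -5.4 3.4 -1.1 62; 0 0 -1.5 -5.4 3.4 -1.1 62; 0 0 -1.5 -5.4 3.4 -1.1 62; 0 0 -1.5 -5.4 3.4 -1.1 62; 0 0 -1.5 -5.4 3.4 -1.1 62")

```text
time: 26.25
eef_pos: [537.8, -26.6, 218.6]
ee_rot: [0.652, 0.758, 0.0, -0.0]
wrist_force: [0.2, -0.2, 0.6]
finger_gap: 62.1
gripper_force: 0.0
```

```bash
python3 look.py; python3 -c "
from plan import *
plan(None,[[(546.3,-40,100,9,65,5),(546.3,-40,31,9,65,3)]])
plan((546.3,-40,135,9),[[(416,266,120,-3.3,0,8)]])"
```

```text
[546.2 -39.8] short-axis 9 [34. 69.] z 42.2 2093
boss [680.2 -55.4  86. ] 1350
[537.8 -26.6 218.7] 26.3
2 5 x  0 0 -0.05 -0.49 0.21 3.96 65; 3 x  0 0 -0.05 -0.49 0.21 6.26 65
1 8 x  0 0 1.54 10.75 -2.69 0.50 0
```

jog_arm(steps="0 0 0 -0.5 0.2 2 62; 0 0 0 -0.5 0.2 3 62; 0 0 0 -0.5 0.2 4.5 62; 0 0 0 -0.5 0.2 5.7 62; 0 0 0 -0.5 0.2 6.25 62; 0 0 0 -0.5 0.2 6.25 62; 0 0 0 -0.5 0.2 6.25 62; 0 0 0 -0.5 0.2 6.25 62")

```text
time: 27.1
eef_pos: [548.0, -41.7, 33.5]
ee_rot: [0.653, 0.758, 0.001, 0.002]
wrist_force: [0.3, 0.1, -0.5]
finger_gap: 61.9
gripper_force: 0.0
```

jog_arm(steps="0 0 0 0 0 0 62; 0 0 0 0 0 0 0; 0 0 0 0 0 0 0; 0 0 0 0 0 0 0; 0 0 0 0 0 0 0; 0 0 0 0 0 -1 0; 0 0 0 0 0 -2.5 0; 0 0 0 0 0 -3.4 0")

```text
time: 27.9
eef_pos: [547.1, -42.1, 135.7]
ee_rot: [0.653, 0.757, 0.001, 0.001]
wrist_force: [0.8, 0.9, -1.0]
finger_gap: 33.1
gripper_force: 60.9
```

jog_arm(steps="0 0 1.5 10.8 -2.7 0 0; 0 0 1.5 10.8 -2.7 0 0; 0 0 1.5 10.8 -2.7 0 0; 0 0 1.5 10.8 -2.7 0 0; 0 0 1.5 10.8 -2.7 0 0; 0 0 1.5 10.8 -2.7 0 0; 0 0 1.5 10.8 -2.7 0 0; 0 0 1.5 10.8 -2.7 0.5 0")

```text
time: 28.7
eef_pos: [417.8, 271.0, 119.8]
ee_rot: [0.727, 0.687, 0.002, -0.0]
wrist_force: [0.1, -0.5, -0.9]
finger_gap: 32.7
gripper_force: 60.9
```

```bash
python3 -c "
from plan import *
s=st();print(s['eef_pos'].round(1),s['finger_gap'],s['wrist_force'])
plan(None,[[(416,266,27,-3.3,0,8)]])"
```

```text
[417.8 271.  119.8] 32.74757054256401 [ 0.09763026 -0.53193844 -0.87577037]
1 8 x  0 0 0.01 -0.17 -0.05 3.09 0
```

jog_arm(steps="0 0 0 -0.2 0 1 0; 0 0 0 -0.2 0 2 0; 0 0 0 -0.2 0 2.7 0; 0 0 0 -0.2 0 3 0; 0 0 0 -0.2 0 3 0; 0 0 0 -0.2 0 3 0; 0 0 0 -0.2 0 3 46; 0 0 0 -0.2 0 3 46")

```text
time: 29.5
eef_pos: [419.5, 261.1, 29.8]
ee_rot: [0.729, 0.685, 0.001, 0.0]
wrist_force: [0.0, 0.1, -1.1]
finger_gap: 45.7
gripper_force: 0.0
```

jog_arm(steps="0 0 0 0 0 0 46; 0 0 0 0 0 -1.5 46; 0 0 0 0 0 -3 46; 0 0 0 0 0 -4.5 46; 0 0 0 0.5 1 -6 46; 0 0 0 0.5 1 -7.5 46; 0 0 0 0.5 1 -9 46; 0 0 0 0.5 1 -9 46")

```text
time: 30.3
eef_pos: [451.8, 274.9, 307.6]
ee_rot: [0.729, 0.685, 0.008, 0.003]
wrist_force: [0.2, 0.8, -0.1]
finger_gap: 46.0
gripper_force: 0.0
```

```bash
python3 tub.py w5.png; python3 -c "
from look import *
_,_,P,_,_=shot('wrist')
Q=P.reshape(-1,3);m=(Q[:,0]>370)&(Q[:,0]<545)&(Q[:,1]>215)&(Q[:,1]<430);q=Q[m]
print(np.percentile(q[:,2],[50,90,99,99.9]).round(1)); items(cam='scene')"
```

```text
4227 [464. 322.] [232. 183.] 86.6
30.35 [450.8 274.5 303.7] 46.146259823455786
[351.4 380.3 388.9 390.2]
boss [684.2 -56.   86. ] 127
```

View pics/w5.png

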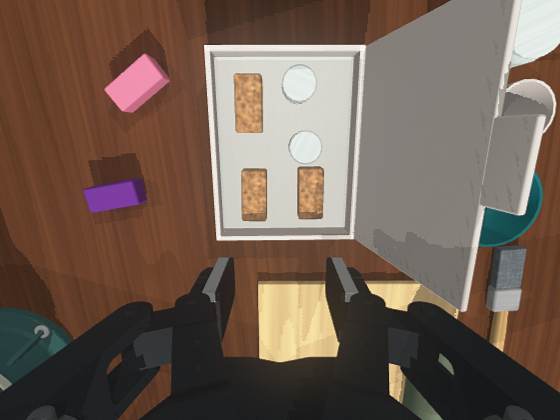

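All 5 items lie in the tub in one layer: blocks (249,102), (254,194), (311,192) and tins (299,84), (304,147). The board is clear. I'll push the lid from behind.

```bash
python3 -c "
from plan import *
plan(None,[[(450,275,330,-3,0,2),(650,317,330,-3,0,6)],[(650,317,225,-3,0,8)],[(530,317,225,-3,0,8)]])"
```

```text
2 2 x  0 0 -0.07 0.04 0.02 -1.06 0; 6 x  0 0 -0.07 1.86 6.59 -1.06 0
1 8 x  0 0 0.00 0.00 0.00 3.50 0
1 8 x  0 0 0.00 -0.21 -3.99 0.00 0
```

jog_arm(steps="0 0 0 0 0 -1.1 0; 0 0 0 1.9 3 -1.1 0; 0 0 0 1.9 6.6 -1.1 0; 0 0 0 1.9 6.6 -1.1 0; 0 0 0 1.9 6.6 -1.1 0; 0 0 0 1.9 6.6 -1.1 0; 0 0 0 1.9 6.6 -1.1 0; 0 0 0 1.9 6.6 -1.1 0")

```text
time: 31.25
eef_pos: [649.9, 318.3, 329.5]
ee_rot: [0.729, 0.685, -0.002, -0.001]
wrist_force: [0.1, 1.5, -0.6]
finger_gap: -0.1
gripper_force: 0.0
```

```bash
python3 -c "
from plan import *
s=st();print(s['eef_pos'].round(1),s['finger_gap'],s['joints'].round(2))
plan(None,[[(650,317,225,-3,0,8)]])"
```

```text
[649.9 318.3 329.5] -0.09142640227207656 [0.38 0.52 0.66 0.   1.97 0.44]
1 8 x  0 0 -0.07 -0.04 0.00 3.48 0
```

jog_arm(steps="0 0 0 0 0 1 0; 0 0 0 0 0 2 0; 0 0 0 0 0 3 0; 0 0 0 0 0 3.5 0; 0 0 0 0 0 3.5 0; 0 0 0 0 0 3.5 0; 0 0 0 0 0 3.5 0; 0 0 0 0 0 3.5 0")

```text
time: 32.05
eef_pos: [651.2, 318.7, 229.1]
ee_rot: [0.729, 0.685, 0.002, 0.001]
wrist_force: [-0.3, -0.1, -0.0]
finger_gap: -0.0
gripper_force: 0.0
```

jog_arm(steps="0 0 0 0 -0.4 0 0; 0 0 0 0 -0.8 0 0; 0 0 0 0 -1.2 0 0; 0 0 0 0 -1.6 0 0; 0 0 0 0 -2 0 0; 0 0 0 0 -2.4 0 0; 0 0 0 0 -2.8 0 0; 0 0 0 0 -3.2 0 0")

```text
time: 32.85
eef_pos: [555.9, 324.1, 232.4]
ee_rot: [0.729, 0.684, 0.004, 0.002]
wrist_force: [-1.8, -1.7, 6.5]
finger_gap: 0.2
gripper_force: 2.6
```

jog_arm(steps="0 0 0 0 -0.4 0 0; 0 0 0 0 -0.8 0 0; 0 0 0 0 -1.2 0 0; 0 0 0 0 -1.2 0 0; 0 0 0 0 -1.2 0 0; 0 0 0 0 -1.2 -1 0; 0 0 0 0 -1.2 -2.5 0; 0 0 0 0 -1.2 -3 0")

```text
time: 33.65
eef_pos: [520.2, 326.9, 321.4]
ee_rot: [0.729, 0.685, 0.004, 0.001]
wrist_force: [0.1, 0.2, 0.1]
finger_gap: 0.4
gripper_force: 0.0
```

```bash
python3 -c "
from plan import *
_,_,P,_,_=shot('scene','s2.png')
Q=P.reshape(-1,3);m=(abs(Q[:,1]-320)<60)&(Q[:,0]>350)&(Q[:,0]<560)
for lo,hi in((360,400),(400,450),(450,500)): q=Q[m&(Q[:,0]>lo)&(Q[:,0]<hi)];print(lo,np.percentile(q[:,2],[10,50,90]).round(1))
plan(None,[[(510,-170,320,-31,50,8)]])"
```

```text
360 [ 65.9 603.3 628.5]
400 [ 65.2  68.2 645.4]
450 [ 63.2  66.4 666.4]
1 8 x  0 0 3.43 -16.56 0.68 0.10 50
```

View pics/s2.png

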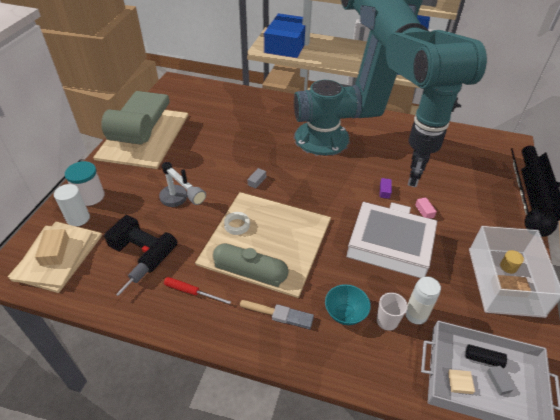

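The lid is down at (395,240), the lamp points at the boss, and the board is cleared. I'll measure how flat the lid lies and move to the lamp.

jog_arm(steps="0 0 3.4 -16.6 0.7 0 50; 0 0 3.4 -16.6 0.7 0 50; 0 0 3.4 -16.6 0.7 0 50; 0 0 3.4 -16.6 0.7 0 50; 0 0 3.4 -16.6 0.7 0 50; 0 0 3.4 -16.6 0.7 0 50; 0 0 3.4 -16.6 0.7 0 50; 0 0 3.4 -16.6 0.7 0 50")

```text
time: 34.5
eef_pos: [510.4, -75.6, 314.9]
ee_rot: [0.869, 0.494, -0.0, -0.0]
wrist_force: [0.9, -0.1, 0.1]
finger_gap: 49.9
gripper_force: 0.0
```

```bash
python3 -c "
from plan import *
for c in('scene','side'):
  _,_,P,_,_=shot(c)
  Q=P.reshape(-1,3);m=(abs(Q[:,1]-320)<80)&(Q[:,0]>385)&(Q[:,0]<540)&(Q[:,2]>50)&(Q[:,2]<90);q=Q[m]
  print(c,len(q),np.polyfit(q[:,0],q[:,2],1).round(3),np.median(q[:,2]))
s=st();print(s['eef_pos'])
plan(None,[[(510,-330,300,-31,50,8)]])"
```

```text
scene 2084 [-0.    62.943] 62.72941197923984
side 3641 [3.0000e-03 6.1961e+01] 63.32690959024785
[510.27097985 -79.41858433 314.31744805]
1 8 x  0 0 -0.04 -7.14 4.33 0.48 50
```

jog_arm(steps="0 0 0 -7.1 4.3 0.5 50; 0 0 0 -7.1 4.3 0.5 50; 0 0 0 -7.1 4.3 0.5 50; 0 0 0 -7.1 4.3 0.5 50; 0 0 0 -7.1 4.3 0.5 50; 0 0 0 -7.1 4.3 0.5 50; 0 0 0 -7.1 4.3 0.5 50; 0 0 0 -7.1 4.3 0.5 50")

```text
time: 35.4
eef_pos: [513.1, -321.2, 300.7]
ee_rot: [0.869, 0.495, 0.0, -0.001]
wrist_force: [1.0, 0.1, -0.1]
finger_gap: 49.8
gripper_force: 0.0
```

```bash
python3 lamp.py; python3 -c "
from plan import *
s=st();print(s['joints'].round(2))
_,_,P,_,_=shot('wrist','w6.png');Q=P.reshape(-1,3)
for n,x,y,z in(('base',(420,540),(-450,-340),(16,24)),('rib',(400,475),(-352,-290),(4,14))):
  q=Q[(Q[:,0]>x[0])&(Q[:,0]<x[1])&(Q[:,1]>y[0])&(Q[:,1]<y[1])&(Q[:,2]>z[0])&(Q[:,2]<z[1])]
  if len(q)>5: r=cv2.minAreaRect(q[:,:2].astype(np.float32));print(n,len(q),np.round(r[0],1),np.round(r[1]),round(r[2]))
plan(None,[[(523,-315.9,240,-31,50,4),(523,-315.9,174,-31,50,4)]])
for f in range(8,64,8):
  r=np.radians(f);print('0 0 %.2f %.2f %.2f 0 0'%(-f/8,-100*(1-np.cos(r))/30,-100*np.sin(r)/30))"
```

```text
scene 78 pin [ 526.1 -314.1  183.4] 58.3 arm [ 500.3 -360.2  138.2] 55.6
side 61 pin [ 522.2 -310.3  181.5] 61.2 arm [ 493.4 -360.1  137.6] 62.9
wrist 781 pin [ 522.8 -316.   187.3] 59.3 arm [ 496.7 -359.9  139.3] 59.4
35.55 [ 513.2 -320.8  301.9]
[-0.65  0.21  1.12  0.    1.81 -0.12]
base 1885 [ 471.9 -400.6] [83. 89.] 61
rib 156 [ 438.3 -338.1] [ 9. 35.] 28
2 4 x  0 0 0.04 0.31 0.20 2.07 50; 4 x  0 0 0.04 0.31 0.20 4.27 50
0 0 -1.00 -0.03 -0.46 0 0
0 0 -2.00 -0.13 -0.92 0 0
0 0 -3.00 -0.29 -1.36 0 0
0 0 -4.00 -0.51 -1.77 0 0
0 0 -5.00 -0.78 -2.14 0 0
0 0 -6.00 -1.10 -2.48 0 0
0 0 -7.00 -1.47 -2.76 0 0
```

jog_arm(steps="0 0 0 0.31 0.2 1 50; 0 0 0 0.31 0.2 2 50; 0 0 0 0.31 0.2 2.7 50; 0 0 0 0.31 0.2 3.5 50; 0 0 0 0.31 0.2 4.25 50; 0 0 0 0.31 0.2 4.25 50; 0 0 0 0.31 0.2 4.25 50; 0 0 0 0.31 0.2 4.25 50")

```text
time: 36.4
eef_pos: [523.5, -317.7, 176.1]
ee_rot: [0.869, 0.494, 0.001, 0.002]
wrist_force: [1.2, -0.6, 0.1]
finger_gap: 49.4
gripper_force: 0.0
```

jog_arm(steps="0 0 0 0 0 0 0; 0 0 0 0 0 0 0; 0 0 0 0 0 0 0; 0 0 0 0 0 0 0; 0 0 0 0 0 0 0; 0 0 0 0 0 0 0; 0 0 0 0 0 0 0; 0 0 0 0 0 0 0")

```text
time: 37.2
eef_pos: [522.9, -317.7, 175.1]
ee_rot: [0.869, 0.494, 0.0, 0.001]
wrist_force: [-1.0, 0.2, 5.1]
finger_gap: 12.1
gripper_force: 58.6
```

jog_arm(steps="0 0 -1 -0.03 -0.46 0 0; 0 0 -2 -0.13 -0.92 0 0; 0 0 -3 -0.29 -1.36 0 0; 0 0 -4 -0.51 -1.77 0 0; 0 0 -5 -0.78 -2.14 0 0; 0 0 -6 -1.1 -2.48 0 0; 0 0 -7 -1.47 -2.76 0 0; 0 0 -7 -1.47 -2.76 0 0")

```text
time: 38.0
eef_pos: [428.7, -314.0, 175.1]
ee_rot: [0.536, 0.844, -0.0, 0.002]
wrist_force: [-0.2, -0.5, 5.8]
finger_gap: 12.0
gripper_force: 59.1
```

```bash
python3 lamp.py; python3 -c "
from plan import *
s=st();print(s['eef_pos'].round(1),s['wrist_force'].round(1))
a=118.6*np.pi/180;plan(None,[[(473+99*np.cos(a),-400+99*np.sin(a),175,28,0,8)]])"
```

```text
scene 105 pin [ 444.5 -306.2  181.5] 106.9 arm [ 453.4 -357.6  137.3] 114.9
side 54 pin [ 428.9 -305.4  182.6] 115.0 arm [ 456.5 -357.7  138.1] 111.3
wrist 1358 pin [ 426.9 -309.8  187.1] 117.1 arm [ 451.5 -362.7  139.3] 119.9
38.15 [ 429.2 -313.8  175.1]
[ 429.2 -313.8  175.1] [-0.6 -0.7  6.6]
1 8 x  0 0 -0.37 0.07 -0.10 0.00 0
```

jog_arm(steps="0 0 -0.2 0 -0.07 0 0; 0 0 -0.2 0 -0.07 0 0; 0 0 -0.2 0 -0.07 0 0; 0 0 -0.2 0 -0.07 0 0; 0 0 -0.2 0 -0.07 0 30; 0 0 -0.2 0 -0.07 0 50; 0 0 -0.2 0 -0.07 0 50; 0 0 -0.2 0 -0.07 0 50")

```text
time: 38.95
eef_pos: [426.7, -313.6, 173.0]
ee_rot: [0.524, 0.852, 0.0, -0.001]
wrist_force: [0.1, -0.5, -0.9]
finger_gap: 50.4
gripper_force: 0.0
```

jog_arm(steps="0 0 0 0 0 -1 50; 0 0 0 0 0 -2 50; 0 0 0 0 0 -3 50; 0 0 0 0 0 -4 50; 0 0 0 0 0 -5 50; 0 0 0 0 0 -5 50; 0 0 0 0 0 -5 50; 0 0 0 0 0 -5 50")

```text
time: 39.75
eef_pos: [426.6, -313.6, 322.1]
ee_rot: [0.524, 0.852, 0.0, -0.001]
wrist_force: [-0.3, 1.4, -0.0]
finger_gap: 49.9
gripper_force: 0.0
```

```bash
python3 lamp.py; python3 -c "
from plan import *
rgb,_,P,_,_=shot('wrist','w7.png');Q=P.reshape(-1,3)
for n,x,y,z in(('base',(420,540),(-450,-340),(16,24)),('rib',(395,475),(-352,-290),(4,14)),('arm',(420,470),(-385,-320),(134,144)),('cap',(440,510),(-450,-370),(139,150)),('head',(380,450),(-290,-230),(135,155)),('pin',(400,450),(-340,-290),(180,192))):
  q=Q[(Q[:,0]>x[0])&(Q[:,0]<x[1])&(Q[:,1]>y[0])&(Q[:,1]<y[1])&(Q[:,2]>z[0])&(Q[:,2]<z[1])]
  if len(q)>5: r=cv2.minAreaRect(q[:,:2].astype(np.float32));print(n,len(q),np.round(r[0],1),np.round(r[1]),round(r[2],1),q.mean(0).round(1))
"
```

```text
scene 108 pin [ 431.9 -309.9  182. ] 114.5 arm [ 455.  -358.4  136.7] 113.5
side 55 pin [ 428.7 -305.9  179.8] 115.2 arm [ 456.6 -358.3  137.5] 111.4
wrist 670 pin [ 425.8 -312.9  187.1] 118.5 arm [ 449.3 -359.1  139.2] 120.0
39.9 [ 426.6 -313.6  322. ]
base 1732 [ 469.5 -401.2] [88. 83.] 26.9 [ 469.6 -401.    20.2]
arm 762 [ 448.4 -357.2] [15. 66.] 26.5 [ 447.9 -356.5  139.2]
cap 774 [ 468.4 -392.6] [31. 52.] 13.3 [ 467.8 -396.7  143.8]
head 1669 [ 404.9 -271.4] [44. 47.] 26.9 [ 403.4 -267.2  144.6]
pin 198 [ 426.2 -313.4] [13. 13.] 27.3 [ 425.8 -312.8  186.6]
```

View pics/w7.png

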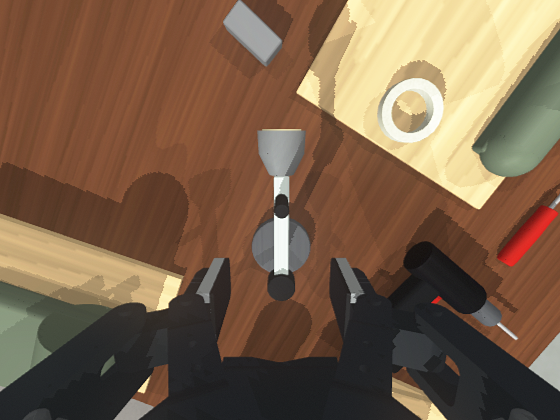

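The arm stands at about 117° and hides its rib (rib at about 117.5°). It has been let go and is still, and the lid is flat. I'm handing in.

```bash
python3 -c "
from bench import ctrl
print(ctrl.hand_in())"
```

```text
the job is handed in; nothing more can be done
None
```

I handed the job in at about 40 s without seeing the verdict: the lamp pointed at the boss, all three blocks and both tins went into the tub in one layer, the lid reads flat, and the lamp arm was let go within about 1° of its rib by my measurement.

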